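# Tip the stopper tray so the stoppers bunch for the scoop

## Task

Lift the stopper tray by its raised handle bar until it stands tipped at about 30 degrees, so that all three flask stoppers slide down and bunch in the pocket at its low, hinged end, ready for the scoop; leave the tray standing tipped and let go. The stoppers have been rinsed: do not touch them with the gripper, and spill none.

Things in the scene. Friction and masses are not known exactly. Their poses are not given: they have to be found in the camera images.
- tray_bar (a point): Middle of the stopper tray's handle bar: round dark steel, 12 mm thick, 64 mm between posts, 90 mm above the bench, 44 mm above the tray rim. Axes turn with the tray: x along it, away from the hinge; y along bar and hinge; z the tray's upward normal. Hinge line: 232 mm back along -x and 70 mm along -z from here. Starts level, lifts to 50 degrees, stays where left (stiff, 5 to 10 N at the bar).
- stopper_a: Red plastic flask stopper standing head down in the tray: head 22 mm across, 8 mm thick, tapered plug above, 26 mm tall in all, 12 g. Origin: centre of the head's flat face; z along the plug. It slides once the tray is tipped beyond 10 to 14 degrees.
- stopper_b: Second stopper, alike. The stopper tray: shallow polished steel on a grey stand, 238 x 138 mm, walls 26 mm high; inner fences narrow it to a pocket 76 mm wide and 60 mm long at the hinged end. In tray_bar's axes its floor is at z = -66 mm and the end wall of the pocket at x = -232 mm.
- stopper_c: Third stopper, alike. Not part of the job: a plain rectangular steel tray of glass vials, no fences, with low handles at both ends, also on the bench; stoppers on the flasks.

How it is judged:
By the outcome, as a careful person would: the job done as asked, in the order asked, and still so for the second after the job is handed in, with the robot touching nothing.
It also fails if it takes over 35 s, if anything falls off the work surface, if the arm or the gripper's body presses on something with over 40 N, if the wrist force passes 120 N, or if a joint passes its speed limit or range.

## Robot

A 6-joint arm with a two-finger parallel gripper is mounted at the origin on the work surface. World frame = base frame: x ahead of the robot, y to its left, z up, the work surface at z = 0. Lengths are in m, angles in degrees, forces in N, time in s.
With the tool pointing down it reaches from about 0.325 to 0.775 m from the base axis. Payload 5.5 kg.
Tool frame: the origin (TCP) lies at the centre of the arm's flange, where the gripper is bolted on; the fingertips stand 182 mm ahead of it and the grasp point (between the pads) lies 163 mm ahead of it; z points along the fingers, y is the line along which they close (so a half turn about z gives the same grasp; the last joint's range is limited). The gripper opens to 88 mm and grips with 3 to 60 N. Pads are 20 mm wide; open, the fingers measure 115 mm over their backs; the gripper's body (75 mm by 178 mm) begins 61 mm behind the grasp point.
Start: joints at [-3.249, 5.22, 70.514, -0, 104.267, -3.249], TCP at [0.6, -0, 0.405] pointing down, gripper open.
Joint ranges: [-164.24, 164.24], [-49.07, 125.15], [9.68, 141.18], [-86.29, 266.29], [3.28, 154.24], [-151.56, 151.56]. Speed limits (degrees/s): [147.25, 147.25, 172.46, 180, 180, 180].

## Interface

Orientations are given as [roll, pitch, yaw] about the fixed x, y, z axes, in that order (R = Rz(yaw) Ry(pitch) Rx(roll)).
In Python, from station import r gives the robot as it stands. The module is installed in compiled form; this text tells all that it offers. Calls block until the motion is done:
- r.reach(position, orientation): joint-space move of the TCP to a pose.
- r.servo_line(position, rotation=None, speed=0.15): straight line of the TCP; rotation=None keeps the orientation; speed is the mean speed in m/s.
- r.move_joints(angles): joint-space move.
- r.let_go() and r.grab(squeeze=None): open the fingers fully, or close them until they stop; squeeze is the grip in N (None keeps the last).
- r.wait(seconds).
- r.inverse_kinematics(position, orientation): joint angles nearest the present ones, or None.
- r.sense(): the state.
- r.snapshot(name): name is "scene" or "side" or "wrist"; returns a dict with "frame" (384x512x3 uint8, red, green, blue), "fx", "fy", "cx", "cy" (pixels), "R" (3x3) and "t" (3): a world point X has camera coordinates R X + t. Camera axes: x right, y down, z forward; pixel columns grow to the right and rows downward; lengths in m; the calibration is good to about 2 mm. A picture is of the moment at which its call begins. There is no depth.
A pose or a line that the arm cannot do raises r.IKError and nothing moves.
- r.hand_in(): hands the job in; it is judged then, once.
The state is a dict: "clock": time; "joints": joint angles; "joint_vel": joint speeds; "joint_torque": joint torques, N m; "tcp_pos": TCP position; "orientation": TCP orientation; "contact_force": force on the tool from outside, world axes, zero at the start; "torque": the same for the moment, N m; "opening": finger opening in m; "gripper_force": force on a finger pad.
Only numpy, scipy, OpenCV 4.12 (cv2) and the standard library are available. Lean on these libraries where they do the work, as an engineer would, in place of code of your own. Each camera call takes 0.05 s, during which the arm holds its last target. There are 200 camera calls.

## Working session

There is one attempt and no reset: what is moved stays moved. The work goes in short steps, each a Python script; the robot and the scene stay as the last script left them, time stands still between calls to the robot, and variables do not carry over. Pictures are saved under pics/ and viewed, at most 10 in all, crops included, and the job is handed in when it is done.

```bash
mkdir -p pics
cat > h.py <<'E'
from station import r
import numpy as np, cv2, json
def snap(n,f):
    s=r.snapshot(n); cv2.imwrite(f'pics/{f}.png',s['frame'][:,:,::-1])
    json.dump({k:np.asarray(v).tolist() for k,v in s.items() if k!='frame'},open(f'pics/{f}.json','w')); return s
def ray(f,u,v,z):
    c=json.load(open(f'pics/{f}.json')); R=np.array(c['R']);t=np.array(c['t'])
    d=R.T@np.array([(u-c['cx'])/c['fx'],(v-c['cy'])/c['fy'],1]); o=-R.T@t
    return o+d*(z-o[2])/d[2]
def proj(f,X):
    c=json.load(open(f'pics/{f}.json')); p=np.array(c['R'])@np.array(X)+np.array(c['t'])
    return np.array([c['fx']*p[0]/p[2]+c['cx'],c['fy']*p[1]/p[2]+c['cy']])
E
python3 - <<'E'
from h import *
ims=[snap(n,n+'0')['frame'] for n in('scene','side','wrist')]
ims=np.vstack([np.hstack(ims[:2]),np.hstack([ims[2],ims[2]*0])])
cv2.imwrite('pics/all.png',cv2.resize(ims,(800,600))[:,:,::-1])
E
```

```text
(no output)
```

View pics/all.png

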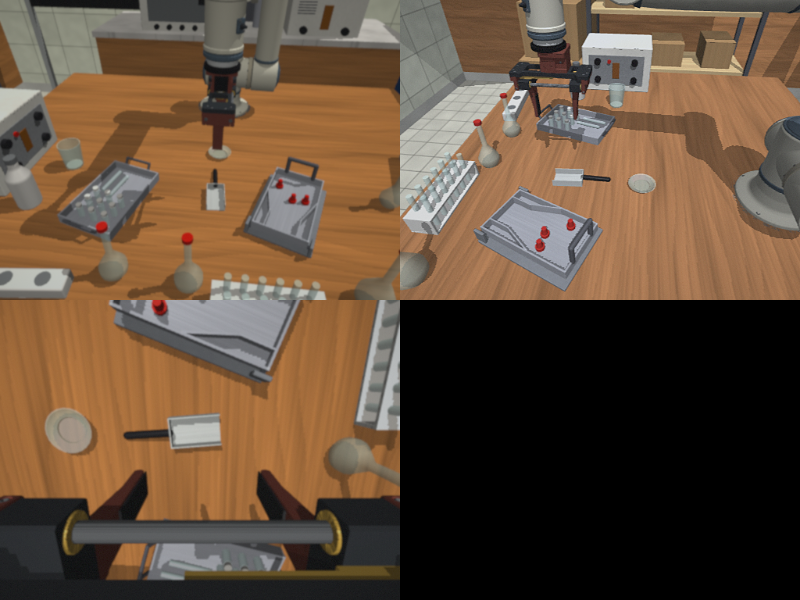

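The stopper tray is the right-hand one in scene (full-res about 370,270), with its handle bar toward the robot; the side view shows it at lower left. I'll enlarge both.

Run:
```python
import cv2,numpy as np
a=cv2.imread('pics/scene0.png')[190:330,305:425]; b=cv2.imread('pics/side0.png')[235:375,90:270]
cv2.imwrite('pics/c1.png',np.hstack([cv2.resize(a,None,fx=2.6,fy=2.6,interpolation=2),cv2.resize(b,None,fx=2.6,fy=2.6,interpolation=2)]))
```

```text
(no output)
```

View pics/c1.png

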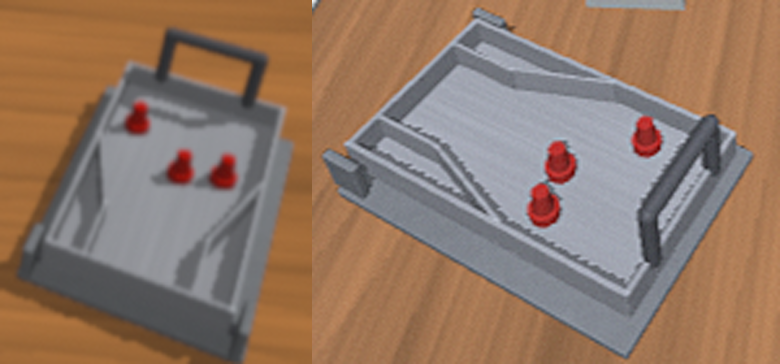

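Run:
```python
from h import *
np.set_printoptions(precision=4,suppress=True)
for f,P in dict(scene0=[(371.2,203.1,.09),(405.8,213.8,.09),(355,216.2,.046),(414.2,230.4,.046),(323.5,284.2,.046),(396.5,308.5,.046)],
 side0=[(219.2,316.5,.09),(243.1,281.9,.09),(211.5,348.5,.046),(252.7,286.2,.046),(104.6,291.5,.046),(154.6,244.6,.046)]).items():
    Q=np.array([ray(f,*p) for p in P]); print(f,Q); print('mid',(Q[0]+Q[1])/2,'barlen',np.linalg.norm(Q[1]-Q[0]),'ends',(Q[2]+Q[3])/2,(Q[4]+Q[5])/2)
```

```text
scene0 [[0.4892 0.2094 0.09  ]
 [0.5197 0.2799 0.09  ]
 [0.4862 0.1807 0.046 ]
 [0.5216 0.3086 0.046 ]
 [0.7014 0.099  0.046 ]
 [0.7427 0.2278 0.046 ]]
mid [0.5044 0.2447 0.09  ] barlen 0.07672782026180744 ends [0.5039 0.2447 0.046 ] [0.7221 0.1634 0.046 ]
side0 [[0.5136 0.2778 0.09  ]
 [0.4869 0.2077 0.09  ]
 [0.5227 0.3078 0.046 ]
 [0.4744 0.1818 0.046 ]
 [0.7399 0.2271 0.046 ]
 [0.6902 0.104  0.046 ]]
mid [0.5002 0.2427 0.09  ] barlen 0.07504499606421954 ends [0.4985 0.2448 0.046 ] [0.715  0.1656 0.046 ]
```

Both views agree: bar middle at about (0.502, 0.244), tray x pointing at about 160°, and rim sizes near 238 x 138 mm. Next I'll check the IK for the whole arc and go above the bar.

```bash
cat >> h.py <<'E'
from scipy.spatial.transform import Rotation as Ro
def setup(bar,yaw):
    ex=np.array([np.cos(yaw),np.sin(yaw),0]); ez=np.array([0,0,1.]); ey=np.cross(ez,ex)
    return np.array(bar),ex,ey,ez
def pose(S,th,lift=0,off=0,flip=0):
    """tool pose gripping the bar at tray tilt th (deg); lift = retreat along tool axis"""
    bar,ex,ey,ez=S; hin=bar-.232*ex-.07*ez
    Q=Ro.from_rotvec(-ey*np.radians(th)); b=hin+Q.apply(bar-hin)
    yt=ex if flip else -ex
    R=Ro.from_rotvec(-ey*np.radians(th+off))*Ro.from_matrix(np.c_[np.cross(yt,-ez),yt,-ez])
    z=R.as_matrix()[:,2]
    return b-z*(.163+lift), R.as_euler('xyz',degrees=True)
E
python3 - <<'E'
from h import *
np.set_printoptions(precision=1,suppress=True)
S=setup([.502,.2437,.09],np.radians(159.8))
for flip in(0,1):
  for off in(0,-10,-20):
    print(flip,off)
    for th,l in((0,.09),(0,0),(16,0),(32,0),(32,.1)):
        p,o=pose(S,th,l,off,flip); q=r.inverse_kinematics(p,o); print(th,l,None if q is None else np.array(q))
E
```

```text
0 0
0 0.09 [22.4 -1.5 83.6  0.  97.9 42.6]
0 0 [22.4  0.1 91.2  0.  88.7 42.6]
16 0 [ 15.2  12.6  72.8   9.6 107.5  37.3]
32 0 [  9.6  29.5  50.6  19.2 126.8  37.7]
32 0.1 [  7.7  40.8  26.3  22.5 139.6  41.6]
0 -10
0 0.09 [28.  -8.9 91.2 -7.4 91.  47.6]
0 0 [26.7 -5.7 97.3 -7.4 81.6 47.6]
16 0 [18.4  5.8 79.2  3.8 99.6 39. ]
32 0 [ 11.6  22.2  57.3  13.  118.8  36.3]
32 0.1 [ 10.1  29.7  38.2  14.4 130.4  37.9]
0 -20
0 0.09 [ 34.5 -15.1  98.5 -16.3  84.9  54.5]
0 0 [ 31.5 -10.5 103.2 -16.1  75.2  54.2]
16 0 [22.  -0.6 85.7 -2.7 91.9 42.1]
32 0 [ 14.2  14.9  64.4   7.2 110.5  36.3]
32 0.1 [ 13.2  19.5  49.    7.7 121.4  36.8]
1 0
0 0.09 [  22.4   -1.5   83.6   -0.    97.9 -137.4]
0 0 [  22.4    0.1   91.2   -0.    88.7 -137.4]
16 0 [  15.2   12.6   72.8    9.6  107.5 -142.7]
32 0 [   9.6   29.5   50.6   19.2  126.8 -142.3]
32 0.1 [   7.7   40.8   26.3   22.5  139.6 -138.4]
1 -10
0 0.09 [  28.    -8.9   91.2   -7.4   91.  -132.4]
0 0 [  26.7   -5.7   97.3   -7.4   81.6 -132.4]
16 0 [  18.4    5.8   79.2    3.8   99.6 -141. ]
32 0 [  11.6   22.2   57.3   13.   118.8 -143.7]
32 0.1 [  10.1   29.7   38.2   14.4  130.4 -142.1]
1 -20
0 0.09 [  34.5  -15.1   98.5  -16.3   84.9 -125.5]
0 0 [  31.5  -10.5  103.2  -16.1   75.2 -125.8]
16 0 [  22.    -0.6   85.7   -2.7   91.9 -137.9]
32 0 [  14.2   14.9   64.4    7.2  110.5 -143.7]
32 0.1 [  13.2   19.5   49.     7.7  121.4 -143.2]
```

Run:
```python
from h import *
S=setup([.502,.2437,.09],np.radians(159.8))
p,o=pose(S,0,.09); r.reach(p,o); r.wait(.2)
a=snap('wrist','w1')['frame'].copy(); b=snap('side','s1')['frame']
print(r.sense()['tcp_pos'],p,r.sense()['contact_force'])
for s in(-.032,0,.032): print(proj('w1',S[0]+S[2]*s), proj('s1',S[0]+S[2]*s))
b=cv2.resize(b[200:384,60:305],(512,384),interpolation=2)
cv2.imwrite('pics/c2.png',cv2.resize(np.vstack([a,b]),(450,675))[:600,:,::-1]) if 0 else cv2.imwrite('pics/c2.png',cv2.resize(np.hstack([a,b]),(800,300))[:,:,::-1])
```

```text
[0.50248774 0.24298005 0.34317475] [0.502  0.2437 0.343 ] [-0.08062641 -0.36393305 -0.03595008]
[257.80428612 162.1502962 ] [220.0637197  314.24205862]
[257.87687653 198.57025775] [230.50296567 298.81954483]
[257.9444345  232.46534836] [240.17983681 284.52333236]
```

View pics/c2.png

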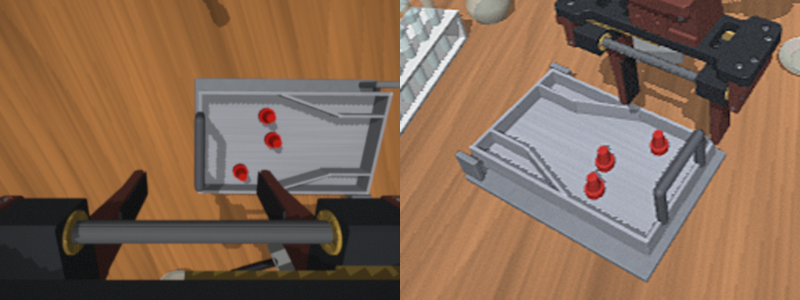

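The wrist view shows the bar upright at column ≈256 full-res, rows 145–243. The prediction was 258 with middle row 198, so it is within 1–4 mm, and the tray edges are parallel to the image axes, so the yaw is right. All the stoppers are well clear. Descending and grasping.

```bash
cat >> h.py <<'E'
S0=setup([.502,.2437,.09],np.radians(159.8)); S0=(S0[0]+.001*S0[1]-.003*S0[2],)+S0[1:]
E
python3 - <<'E'
from h import *
p,o=pose(S0,0,0); r.servo_line(p,o,speed=.08); s=r.sense(); print(s['tcp_pos']-p,s['contact_force'])
r.grab(30); r.wait(.2); s=r.sense(); print(s['opening'],s['gripper_force'],s['contact_force'],s['clock'],s['tcp_pos']-p)
E
```

```text
[1.87472035e-04 6.17081809e-05 8.40761135e-04] [-0.46140009 -0.11778728 -0.03850205]
0.010984470432034897 29.995721876621246 [-5.65456962  1.91563115  2.35445556] 4.1417 [-4.15105177e-04  1.96576950e-04 -6.10517669e-05]
```

Gripped: opening is 11–12 mm, matching the bar, with a small side force. Lifting along the arc with force checks.

Run:
```python
from h import *
for th in range(3,31,3):
    p,o=pose(S0,th); r.servo_line(p,o,speed=.03); s=r.sense(); f=np.array(s['contact_force'])
    print(th,f.round(1),round(s['opening'],4),round(s['clock'],2))
    if np.linalg.norm(f)>40: break
r.wait(.5)
a=snap('scene','sc2')['frame'][150:350,270:470]; b=snap('side','s2')['frame'][160:360,80:280]
cv2.imwrite('pics/c3.png',cv2.resize(np.hstack([a,b]),(800,400),interpolation=2)[:,:,::-1])
```

```text
3 [-6.1  3.2 -2.6] 0.0112 4.87
6 [-6.1  3.8 -1.7] 0.0112 5.59
9 [-6.9  2.  -1.8] 0.0111 6.32
12 [-6.5  3.5 -1.3] 0.0109 7.04
15 [-7.4  1.4 -0.3] 0.0114 7.77
18 [-7.3  0.9 -0.3] 0.0109 8.49
21 [-7.5  1.7  0.4] 0.0109 9.22
24 [-7.8  1.3  1.1] 0.0111 9.94
27 [-8.2  0.3  0.5] 0.0111 10.67
30 [-7.4 -0.3  1.1] 0.0115 11.39
```

View pics/c3.png

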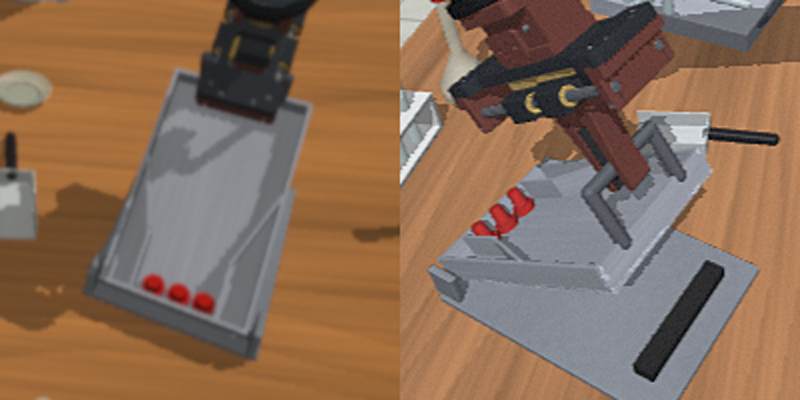

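The tray is tipped and all three stoppers sit in a row against the pocket end wall (scene crop ≈ (153,284), (178,292), (204,301)). Letting go and retreating along the tray normal.

Run:
```python
from h import *
r.let_go(); r.wait(.2); p,o=pose(S0,30,.1); r.servo_line(p,o,speed=.08); 
r.wait(.5); s=r.sense(); print(s['contact_force'],s['clock'],s['opening'])
a=snap('scene','sc3')['frame'][150:350,270:470]; b=snap('side','s3')['frame'][160:360,80:280]
bb,ex,ey,ez=S0; hin=bb-.232*ex-.07*ez
for th in(26,28,30,32):
    print(th,proj('s3',hin+Ro.from_rotvec(-ey*np.radians(th)).apply(bb-hin)))
cv2.imwrite('pics/c4.png',cv2.resize(np.hstack([a,b]),(800,400),interpolation=2)[:,:,::-1])
```

```text
[-0.37048455 -0.29244484 -0.28244489] 15.325 0.0875780299647565
26 [196.2746602 249.2935169]
28 [192.64314654 245.2081797 ]
30 [188.89260626 241.14742111]
32 [185.03099478 237.12110518]
```

View pics/c4.png

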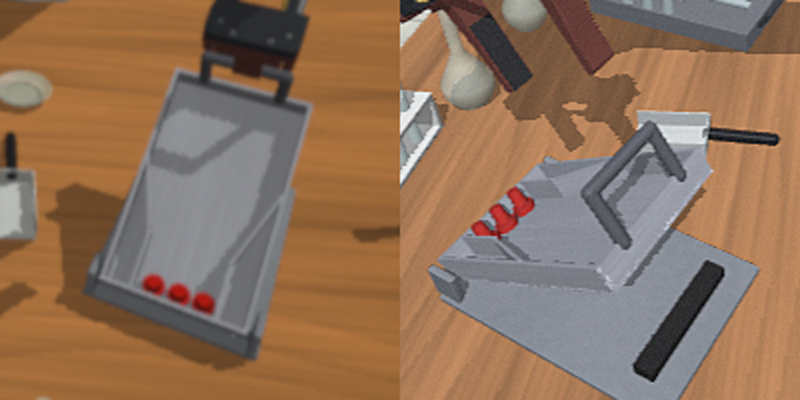

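The tray stands at about 30°: the bar middle is at side (190,240), and the prediction for 30° was (189,241). The stoppers are bunched in the pocket and the gripper is clear.

```bash
python3 -c "
from h import *
print(r.hand_in())"
```

```text
the job is handed in; nothing more can be done
None
```

The job is handed in: the stopper tray stands tipped at about 30°, all three stoppers are bunched in the low-end pocket untouched by the gripper, none spilled, and the gripper has let go and is clear.

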